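Slide the round cover over the filling opening of an ultrasonic bath and start it

TASK

Close the round filling opening, the open one with the strainer, in the top of the ultrasonic bath: push the loose round cover across the steel top with your fingertips, without picking it up, until it drops into its seat and lies flat and flush. Then press the start key on the bath's sloping panel right down, let it come up again and take the hand away. Leave the hanging beaker, the small jar on the bath and the things on the counter where they are, and do not start the bath before the opening is closed.

Things in the scene. Friction and masses are not known exactly. Their poses are not given: they have to be found in the camera images.
- bath: Ultrasonic bath. Level steel top 190 (x) x 470 (y) mm, 170 mm up; along its -x side a blue panel slopes down 23 degrees towards -x (145 to 115 mm high, 70 mm deep; 2 black knobs 22 mm tall on its -y half, unused). Origin: mid underside; the top's centre is at (35, 0, 170) mm. Two round openings, 160 mm to +y and -y of that centre: one holds a beaker, the filling opening is open; which varies.
- seat (a point): Centre of the filling opening, which is the cover's seat: a round recess 90 mm across and 6 mm deep, its flat level floor a perforated steel strainer. The point is half-way down, 3 mm below the bath's flat top (which is flush all round). Axes as the bath's.
- cover_mid (a point): Centre (half-way up) of the loose cover: a plain flat white plastic disc, 84 mm across, 6 mm thick, about 50 g, lying on the bath's top between the openings, this point 3 mm above the top; z is its upright axis. It slides when pushed at its edge, tips and drops into its seat by itself once pushed over it, and is then flush with the top.
- start (a joint): Travel of the start key along its own axis, into the panel: 0 released, 0.006 m fully pressed; a spring key that needs about 5 N when fully down and comes up again when let go.
- start_top (a point): Centre of the upper face of the start key (moves with it): a round white key 26 mm across in an aluminium bezel, on the sloping panel 80 mm to +y of the bath's middle. z: normal of the panel, leaning 23 degrees from vertical to the bath's -x. The face stands 14 mm off the panel, 27 mm lower than the bath's top and about 40 mm in front of its edge.
- beaker: Glass beaker, 66 mm across, hanging in the other opening by a black support ring 84 mm across that lies flush with the top; the rim stands 25 mm above the bath's top. Origin: centre of its underside, inside the bath. To be left alone.
- jar: Small brown glass jar with a black cap, 25 mm across, 36 mm high, standing on the bath's top 80 mm behind (+x of) the middle of the beaker. Origin: centre of its underside. To be left alone.
- tweezers: Steel tweezers, 120 mm long, 4 mm high, lying on the counter along its own x. Origin: about its middle, on the counter. To be left alone.
- basket: Wire basket of the bath, 140 x 100 mm (170 mm over its handles), 77 mm high, on the counter. Origin: centre of its underside. To be left alone.
- pot: Brown clay pot, about 104 mm across, with brushes and spatulas standing in it up to 215 mm high. Origin: centre of its underside. To be left alone.
- canister: Clear plastic canister with a white lid, 90 mm across, 140 mm high. Origin: centre of its underside. To be left alone.
- washbottle: White squeeze bottle with a blue cap and a bent spout, 64 mm across, about 195 mm high. Origin: centre of its underside. To be left alone.
Not all that is in view belongs to the job. Of the things like the part that bears cover_mid, leave any that is blue or orange; of the rest the smaller one is meant.

How it is judged:
By the outcome, as a careful person would: the job done as asked, in the order asked, and still so for the second after the job is handed in, with the robot touching nothing.
It also fails if it takes over 51 s, if anything falls off the work surface, if the arm or the gripper's body presses on something with over 40 N, if the wrist force passes 120 N, or if a joint passes its speed limit or range.

ROBOT

A 6-joint arm with a two-finger parallel gripper is mounted at the origin on the work surface. World frame = base frame: x ahead of the robot, y to its left, z up, the work surface at z = 0. Lengths are in m, angles in rad, forces in N, time in s.
With the tool pointing down it reaches from about 0.325 to 0.9 m from the base axis. Payload 6.1 kg.
Tool frame: the origin (TCP) lies on the centre line of the jaws, within the pads' length; the fingertips stand 14 mm ahead of it and the grasp point (between the pads) lies 5 mm behind it; z points along the fingers, y is the direction in which the jaws open and shut (so a half turn about z gives the same grasp; the last joint's range is limited). The gripper opens to 85 mm and grips with 20 to 120 N. Pads are 22 mm wide; open, the fingers measure 114 mm over their backs; the gripper's body (76 mm by 85 mm) begins 54 mm behind the grasp point. The pads swing forward as they close: fully open they stand 13 mm farther back than shut.
Start: joints at [1.193, 0.22, 1.526, -0, 1.395, -0.126], TCP at [0.156, 0.605, 0.245] pointing down, gripper open.
Joint ranges: [-2.98, 2.98], [-0.91, 2.08], [0.09, 2.57], [-1.24, 4.39], [0.2, 2.65], [-2.68, 2.68]. Speed limits (rad/s): [2.57, 2.57, 3.01, 3.14, 3.14, 3.14].

INTERFACE

Orientations are given as a rotation vector (axis times angle).
In Python, from plant import robot, vision, ticket gives the robot as it stands.
- The arm moves only by the tool servo_tool, never from a script. Its argument "targets" is a list of rows, each a list of 5 numbers: the shift along the tool's x, y, z in cm, then the turn about the tool's z in units of 6 degrees (1.0 is 6 degrees), then the opening, from 0 (shut) to 1 (fully open). A call has 1 to 8 rows; each row shifts and turns the commanded pose from where the row before left it, along the tool's axes as they then stand; what a row does not reach is not made up. A row lasts 1/10 s, in which the tool goes at most 50 mm and 8.59 degrees, less where a joint would pass 70% of its speed; a pose out of reach is approached as far as the arm can. A call with a gripper value outside its range is refused whole. The fingers move at their own pace and stop on an object; "grip_force" is the grip in N (left out, the last holds). Time passes only in rows, so rows that do not move let the fingers close. It gives the time, the measured TCP pose, the force and the opening at its end, in the units of the state.
- robot.state(): the state, without advancing time (a new reading comes with each control period).
- vision.get_image(name): name is "side" or "top"; returns a dict with "image" (400x640x3 uint8, blue, green, red), "depth" (400x640 float32, m along the optical axis (not along the pixel's ray), 0 where there is no reading), "fovy" (degrees; the focal length in pixels is half the picture's height over the tangent of half this angle, whatever the lens; pixels are square), "cx", "cy" (the principal point, pixels), "k1" (the pictures are not rectified: a ray, as slopes to the right and down, at radius r is drawn at 1 + k1 r^2 times it, then the intrinsics apply), "xyz" and "attitude" of the camera in the world. Camera axes: x right, y down, z forward; pixel columns grow to the right and rows downward; lengths in m; the calibration is good to about 2 mm. A picture is of the moment at which its call begins.
- ticket.close_job(): hands the job in, once; it reports no verdict.
The state is a dict: "clock": time; "joint_positions": joint angles; "joint_velocities": joint speeds; "effort": joint torques, N m; "eef_pos": TCP position; "eef_rot": TCP orientation; "ft_force": force on the tool from outside, world axes, zero at the start; "ft_torque": the same for the moment, N m; "grip_width": finger opening in m.
Only numpy, scipy, OpenCV 4.12 (cv2) and the standard library are available. Lean on these libraries where they do the work, as an engineer would, in place of code of your own. Each camera call takes 0.05 s, during which the arm holds its last target. There are 200 camera calls.

## Working session

There is one attempt and no reset: what is moved stays moved. The work goes in short steps, Python scripts to look and compute and a tool call to move; the robot and the scene stay as the last step left them, time stands still between calls to the robot, and variables do not carry over. Pictures are saved under pics/ and viewed, about 8 in all and at most 12, crops included, and the job is handed in when it is done.

Besides the shell and the picture viewer there is one more tool, called after "Emit:" as name([rows], argument=value, ...), one row to a line, values as JSON. servo_tool: Moves the arm, as the interface text tells. Its arguments: {"type":"object","properties":{"targets":{"type":"array"},"grip_force":{"type":"number"}},"required":["targets"]}

```bash
mkdir -p pics; cat > h.py <<'E'
import numpy as np, cv2
from plant import robot, vision, ticket
def cam(n):
    d=vision.get_image(n); return d
def R(d):
    a=np.array(d["attitude"],float)
    if a.shape==(3,3): return a
    if a.size==3: return cv2.Rodrigues(a)[0]
    from scipy.spatial.transform import Rotation as Ro
    return Ro.from_quat(a).as_matrix()
def ray(d,u,v):
    f=200/np.tan(np.radians(d["fovy"]/2))
    K=np.array([[f,0,d["cx"]],[0,f,d["cy"]],[0,0,1]])
    p=cv2.undistortPoints(np.array([[[u,v]]],float),K,np.array([d["k1"],0,0,0.]))[0,0]
    return R(d)@np.array([p[0],p[1],1])
def onz(d,u,v,z):
    r=ray(d,u,v); o=np.array(d["xyz"]); return o+r*(z-o[2])/r[2]
def pt(d,u,v):
    return np.array(d["xyz"])+ray(d,u,v)*d["depth"][int(v),int(u)]
E
python3 - <<'E'
from h import *
import pickle
for n in("top","side"):
    d=cam(n); cv2.imwrite(f"pics/{n}0.png",d["image"]); pickle.dump(d,open(n+"0.pkl","wb"))
    print(n,d["fovy"],d["cx"],d["cy"],d["k1"],d["xyz"],d["attitude"])
print(robot.state())
E
```

```text
top 43.78702062121247 320.84652546570675 201.7810760063517 -0.1405537417553788 [0.25611359 0.02760556 1.56439448] [-2.11268585  2.15697033 -0.20537877]
side 45.13284450693018 321.83754843966176 200.40799448356725 -0.13768804384898875 [-0.06679905 -0.77709954  1.11463252] [-2.27182541  0.72320197 -0.32163223]
{'clock': 0.1, 'joint_positions': array([ 1.19288243e+00,  2.21124966e-01,  1.52748977e+00,  1.27581569e-06,
        1.39468693e+00, -1.26093077e-01]), 'joint_velocities': array([-0.00134491, -0.00291134, -0.00239692, -0.00046732,  0.00282695,
        0.00096551]), 'effort': array([ 1.00681402e-03, -4.98245788e+01, -3.90544796e+01, -1.34621755e-04,
        5.77364786e-03,  3.18375658e-05]), 'eef_pos': array([0.15553921, 0.60480993, 0.24432609]), 'eef_rot': array([-3.94461431e-01, -3.11629795e+00,  2.59887186e-03]), 'ft_force': array([-0.26852258,  0.35572955,  0.1159849 ]), 'ft_torque': array([-0.01099972,  0.02078636,  0.0201314 ]), 'grip_width': 0.08511111354266339}
```

View pics/top0.png

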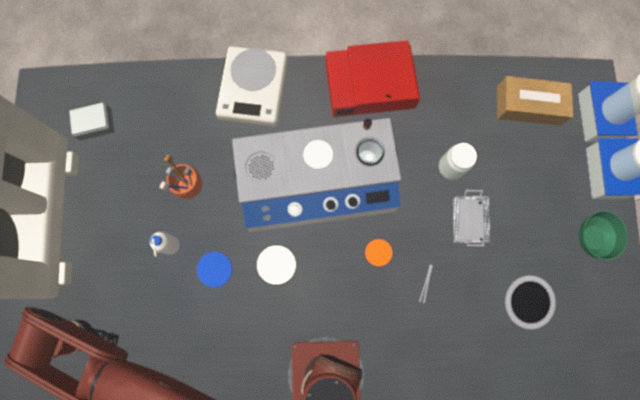

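View pics/side0.png

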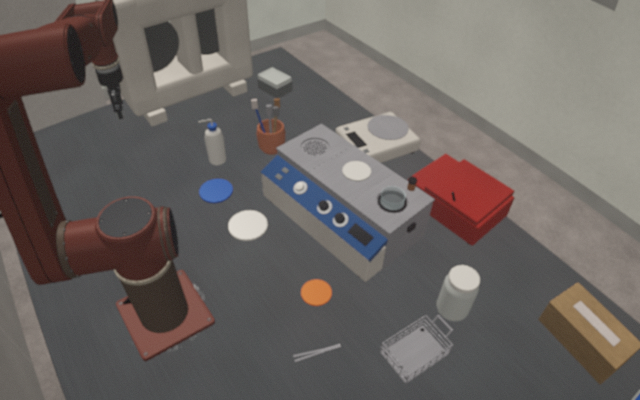

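Top view: strainer opening at (260,166), cover at (318,154), beaker at (370,152), jar at (367,125) and start key at (295,209). The larger white disc on the counter at (276,265) and the blue and orange ones are decoys.

```bash
python3 - <<'E'
from h import *
import pickle
d=pickle.load(open("top0.pkl","rb")); s=pickle.load(open("side0.pkl","rb"))
def blob(d,u,v,w,zs,th=30,lo=200):
    im=d["image"].astype(int); m=((im.min(2)>lo)&(im.max(2)-im.min(2)<th)).astype(np.uint8)
    k=np.zeros_like(m);k[v-w:v+w,u-w:u+w]=1;m*=k
    n,l,st,c=cv2.connectedComponentsWithStats(m)
    i=1+np.argmax(st[1:,4]); P=onz(d,*c[i],zs); print(c[i],st[i],P.round(4)); return P
c=blob(d,318,154,22,.176); c2=blob(s,357,170,20,.176)
k=blob(d,295,209,11,.143); k2=blob(s,300,187,11,.143)
for z,(p) in ((.195,(370,152)),(.17,(260,166))): print(p,onz(d,*p,z).round(4))
# strainer: dark texture
print('side strainer',onz(s,315,147,.17).round(4))
# top plate outline: gray mask on depth
h,w=d["depth"].shape
P=np.full((h,w,3),np.nan)
for v in range(110,215):
  for u in range(220,410):
    if d["depth"][v,u]>0:P[v,u]=pt(d,u,v)
m=((P[...,2]>.160)&(P[...,2]<.182)).astype(np.uint8)
print("top z med",np.median(P[...,2][m>0]))
n,l,st,cc=cv2.connectedComponentsWithStats(m); i=1+np.argmax(st[1:,4])
q=P[l==i][:,:2].astype(np.float32); r=cv2.minAreaRect(q); print(r, cv2.boxPoints(r))
g=d["image"][100:230,220:410]; cv2.imwrite("pics/c0.png",cv2.resize(g,None,fx=4,fy=4,interpolation=cv2.INTER_CUBIC))
E
```

```text
[317.57122708 153.91114245] [302 140  31  29 709] [0.6457 0.0113 0.176 ]Traceback (most recent call last):
  File "<stdin>", line 9, in <module>
  File "<stdin>", line 8, in blob
    return _wrapfunc(a, 'argmax', axis=axis, out=out, **kwds)
    return bound(*args, **kwds)
ValueError: attempt to get argmax of an empty sequence
```

```bash
cat >> h.py <<'E'
def blob(d,u,v,w,zs,th=60,lo=180):
    im=d["image"].astype(int); m=((im.min(2)>lo)&(im.max(2)-im.min(2)<th)).astype(np.uint8)
    k=np.zeros_like(m);k[v-w:v+w,u-w:u+w]=1;m*=k
    n,l,st,c=cv2.connectedComponentsWithStats(m)
    if n<2: print("none",im[v,u]);return
    i=1+np.argmax(st[1:,4]); P=onz(d,*c[i],zs); print(c[i],st[i],P.round(4)); return P
E
python3 - <<'E'
from h import *
import pickle
d=pickle.load(open("top0.pkl","rb")); s=pickle.load(open("side0.pkl","rb"))
c=blob(d,318,154,22,.176,lo=200); c2=blob(s,357,170,20,.176)
k=blob(d,295,209,11,.143,lo=200); k2=blob(s,300,187,11,.143)
for z,(p) in ((.195,(370,152)),(.17,(260,166))): print(p,onz(d,*p,z).round(4))
print('side strainer',onz(s,315,147,.17).round(4))
P=np.full((400,640,3),np.nan)
for v in range(110,235):
  for u in range(220,410):
    if d["depth"][v,u]>0:P[v,u]=pt(d,u,v)
m=((P[...,2]>.160)&(P[...,2]<.182)).astype(np.uint8)
print("top z med",np.median(P[...,2][m>0]))
n,l,st,cc=cv2.connectedComponentsWithStats(m); i=1+np.argmax(st[1:,4])
q=P[l==i][:,:2].astype(np.float32); r=cv2.minAreaRect(q); print(r, cv2.boxPoints(r))
g=d["image"][100:230,220:410]; cv2.imwrite("pics/c0.png",cv2.resize(g,None,fx=4,fy=4,interpolation=cv2.INTER_CUBIC))
E
```

```text
[317.57122708 153.91114245] [302 140  31  29 709] [0.6457 0.0113 0.176 ]
[356.16879795 170.01790281] [343 161  27  19 391] [0.6469 0.0128 0.176 ]
[294.26666667 208.86666667] [288 203  13  13 135] [0.4917 0.0818 0.143 ]
[299.66 184.86] [295 182  11   7  50] [0.4941 0.0836 0.143 ]
(370, 152) [ 0.6435 -0.1384  0.195 ]
(260, 166) [0.6146 0.1782 0.17  ]
side strainer [0.6132 0.1749 0.17  ]
top z med 0.16933581339295234
((0.6330155730247498, 0.017113059759140015), (0.19086343050003052, 0.46960964798927307), 7.1630144119262695) [[ 0.5090502   0.2381857 ]
 [ 0.5676071  -0.22775887]
 [ 0.75698096 -0.20395958]
 [ 0.69842404  0.261985  ]]
```

View pics/c0.png

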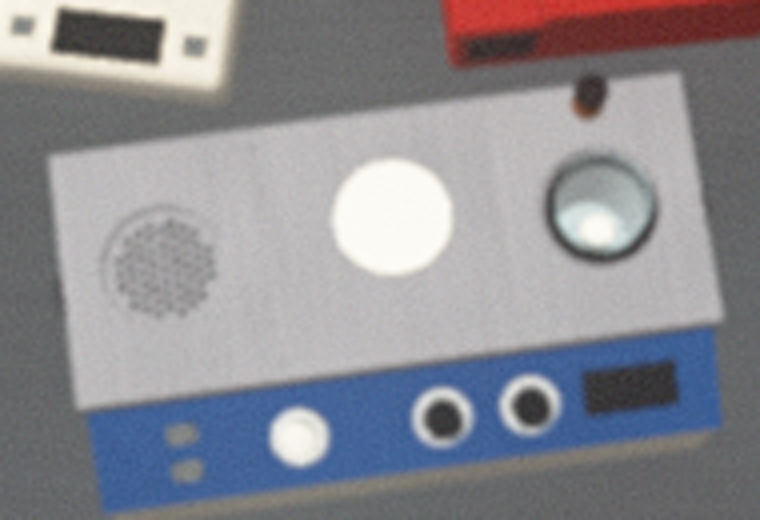

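Bath centre (0.633, 0.017), yaw 7.2°; seat ≈ (0.614, 0.177), cover ≈ (0.646, 0.012). I'll cradle the cover with half-open fingers, with tool x along the push direction.

Emit:
servo_tool([
  [0,0,-0.7,1.34,0.47],
  [0,0,-0.7,1.34,0.47],
  [0,0,-0.7,1.34,0.47],
  [0,0,-0.7,1.34,0.47],
  [0,0,-0.7,1.34,0.47],
  [0,0,-0.7,1.34,0.47],
  [0,0,-0.7,1.34,0.47],
  [0,0,-0.7,1.34,0.47],
])

```text
clock: 0.9
eef_pos: [0.1556, 0.605, 0.3009]
eef_rot: [2.0, 2.422, -0.002]
ft_force: [-0.4, 0.1, -0.0]
grip_width: 0.0401
```

```bash
cat >> h.py <<'E'
CEN=np.array([.633,.0171]); EX=np.array([.9922,.1247]); EY=np.array([-.1247,.9922])
SEAT=CEN+.16*EY; COV=np.array([.646,.0118])
D=(SEAT-COV)/np.linalg.norm(SEAT-COV)
def to(x,y,z):
    st=robot.state(); M=cv2.Rodrigues(np.array(st["eef_rot"]))[0]
    dl=M.T@(np.array([x,y,z])-st["eef_pos"])
    print("t",st["clock"],"pos",np.round(st["eef_pos"],4),"F",np.round(st["ft_force"],2),"grip",round(st["grip_width"],4),"xang",np.degrees(np.arctan2(M[1,0],M[0,0])).round(2),"toolz",M[:,2].round(3),"-> cm",(dl*100).round(2))
E
python3 - <<'E'
from h import *
print(SEAT,D,np.degrees(np.arctan2(D[1],D[0])))
p=COV-.058*D; print(p); to(*p,.30)
E
```

```text
[0.613048 0.175852] [-0.19692976  0.9804176 ] 101.35747681538491
[ 0.65742193 -0.04506422]
t 0.9 pos [0.1556 0.605  0.3009] F [-0.44  0.15 -0.05] grip 0.0401 xang 100.92 toolz [-0.    -0.001 -1.   ] -> cm [-73.33  36.96   0.14]
```

Emit:
servo_tool([
  [-4.1,2.05,0,0,0.47],
  [-4.1,2.05,0,0,0.47],
  [-4.1,2.05,0,0,0.47],
  [-4.1,2.05,0,0,0.47],
  [-4.1,2.05,0,0,0.47],
  [-4.1,2.05,0,0,0.47],
  [-4.1,2.05,0,0,0.47],
  [-4.1,2.05,0,0,0.47],
])

```text
clock: 1.7
eef_pos: [0.3812, 0.3139, 0.3011]
eef_rot: [-1.993, -2.429, 0.0]
ft_force: [0.5, 0.6, -0.9]
grip_width: 0.0404
```

Emit:
servo_tool([
  [-4.1,2.05,0,0,0.47],
  [-4.1,2.05,0,0,0.47],
  [-4.1,2.05,0,0,0.47],
  [-4.1,2.05,0,0,0.47],
  [-4.1,2.05,0,0,0.47],
  [-4.1,2.05,0,0,0.47],
  [-4.1,2.05,0,0,0.47],
  [-4.1,2.05,0,0,0.47],
])

```text
clock: 2.5
eef_pos: [0.6061, 0.0242, 0.3008]
eef_rot: [-1.993, -2.428, 0.0]
ft_force: [0.5, -0.0, 0.2]
grip_width: 0.0405
```

```bash
python3 - <<'E'
from h import *
p=COV-.056*D; print(p); to(*p,.20)
E
```

```text
[ 0.65702807 -0.04310339]
t 2.5 pos [0.6061 0.0242 0.3008] F [ 0.47 -0.04  0.19] grip 0.0405 xang 101.24 toolz [-0.001  0.    -1.   ] -> cm [-7.6   3.69 10.08]
```

Emit:
servo_tool([
  [-3.8,1.85,0,0,0.47],
  [-3.8,1.85,0,0,0.47],
  [0,0,2.5,0,0.47],
  [0,0,2.5,0,0.47],
  [0,0,2.5,0,0.47],
  [0,0,2.0,0,0.47],
  [0,0,0.5,0,0.47],
  [0,0,0,0,0.47],
])

```text
clock: 3.3
eef_pos: [0.6558, -0.0413, 0.2]
eef_rot: [-1.991, -2.427, 0.002]
ft_force: [-0.6, 0.4, -0.5]
grip_width: 0.0402
```

```bash
python3 - <<'E'
from h import *
p=COV-.056*D; to(*p,.19)
s=cam("side"); t=cam("top")
a=cv2.resize(s["image"][110:230,270:440],None,fx=4.4,fy=4.4,interpolation=cv2.INTER_CUBIC)
cv2.imwrite("pics/a1.png",a)
E
```

```text
t 3.3 pos [ 0.6558 -0.0413  0.2   ] F [-0.56  0.44 -0.51] grip 0.0402 xang 101.25 toolz [-0.003  0.    -1.   ] -> cm [-0.2   0.09  1.  ]
```

View pics/a1.png

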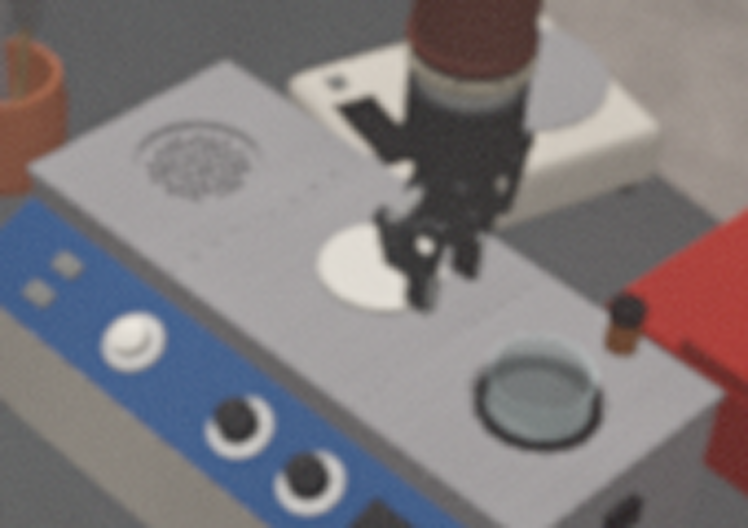

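The fingers stand just behind the cover on the beaker side, still above the top. I'll feel down slowly.

Emit:
servo_tool([
  [-0.2,0.1,0.5,0,0.47],
  [0,0,0.5,0,0.47],
  [0,0,0.2,0,0.47],
  [0,0,0.2,0,0.47],
  [0,0,0,0,0.47],
])

```text
clock: 3.9
eef_pos: [0.6577, -0.0431, 0.1869]
eef_rot: [-1.993, -2.428, 0.0]
ft_force: [-0.4, -0.9, 0.1]
grip_width: 0.0402
```

Emit:
servo_tool([
  [0,0,0.1,0,0.47],
  [0,0,0.1,0,0.47],
])

```text
clock: 4.1
eef_pos: [0.658, -0.0432, 0.1854]
eef_rot: [1.993, 2.428, 0.0]
ft_force: [-0.8, 1.0, -0.4]
grip_width: 0.0402
```

Emit:
servo_tool([
  [0,0,0.1,0,0.47],
  [0,0,0,0,0.47],
])

```text
clock: 4.3
eef_pos: [0.6578, -0.0432, 0.1841]
eef_rot: [-1.993, -2.428, 0.0]
ft_force: [0.3, 0.0, -0.2]
grip_width: 0.0398
```

Emit:
servo_tool([
  [0,0,0.1,0,0.47],
  [0,0,0,0,0.47],
])

```text
clock: 4.5
eef_pos: [0.6579, -0.0432, 0.1832]
eef_rot: [-1.993, -2.428, 0.0]
ft_force: [0.1, -0.0, 0.5]
grip_width: 0.0401
```

Emit:
servo_tool([
  [0,0,0.1,0,0.47],
  [0,0,0,0,0.47],
])

```text
clock: 4.7
eef_pos: [0.658, -0.0432, 0.1825]
eef_rot: [1.993, 2.428, 0.0]
ft_force: [0.1, -0.1, 1.9]
grip_width: 0.0405
```

Emit:
servo_tool([
  [0,0,0.1,0,0.47],
  [0,0,0,0,0.47],
])

```text
clock: 4.9
eef_pos: [0.658, -0.0432, 0.1825]
eef_rot: [1.993, 2.428, 0.0]
ft_force: [-2.5, 0.9, 6.0]
grip_width: 0.0401
```

Contact at TCP z≈0.1825. I'll raise 2.5 mm and start pushing.

Emit:
servo_tool([
  [0,0,-0.3,0,0.47],
  [0,0,0,0,0.47],
])

```text
clock: 5.1
eef_pos: [0.6582, -0.0432, 0.1847]
eef_rot: [1.993, 2.428, 0.001]
ft_force: [0.3, 1.6, -0.7]
grip_width: 0.0398
```

```bash
python3 - <<'E'
from h import *
to(*(COV-.048*D),.185)
to(*(SEAT-.048*D),.185)
E
```

```text
t 5.1 pos [ 0.6582 -0.0432  0.1847] F [ 0.3   1.59 -0.65] grip 0.0398 xang 101.25 toolz [ 0.001 -0.    -1.   ] -> cm [ 0.83 -0.11 -0.03]
t 5.1 pos [ 0.6582 -0.0432  0.1847] F [ 0.3   1.59 -0.65] grip 0.0398 xang 101.25 toolz [ 0.001 -0.    -1.   ] -> cm [17.57 -0.14 -0.04]
```

Emit:
servo_tool([
  [0.5,-0.1,-0.03,0,0.47],
  [0.7,0,0,0,0.47],
  [0.8,0,0,0,0.47],
  [0.8,0,0,0,0.47],
  [0.8,0,0,0,0.47],
  [0.8,0,0,0,0.47],
  [0.8,0,0,0,0.47],
  [0.8,0,0,0,0.47],
])

```text
clock: 5.9
eef_pos: [0.6451, 0.0162, 0.1846]
eef_rot: [1.993, 2.429, 0.0]
ft_force: [-0.1, -0.2, -0.5]
grip_width: 0.0402
```

Emit:
servo_tool([
  [0.8,0,0,0,0.47],
  [0.8,0,0,0,0.47],
  [0.8,0,0,0,0.47],
  [0.8,0,0,0,0.47],
  [0.8,0,0,0,0.47],
  [0.8,0,0,0,0.47],
  [0.6,0,0,0,0.47],
  [0,0,0,0,0.47],
])

```text
clock: 6.7
eef_pos: [0.6345, 0.0694, 0.1847]
eef_rot: [-1.992, -2.429, -0.0]
ft_force: [0.4, 0.1, 0.1]
grip_width: 0.04
```

```bash
python3 - <<'E'
from h import *
to(*(SEAT-.048*D),.185)
s=cam("side"); t=cam("top")
a=cv2.resize(s["image"][110:230,270:440],None,fx=4,fy=4,interpolation=cv2.INTER_CUBIC)
b=cv2.resize(t["image"][110:220,225:350],None,fx=4,fy=4,interpolation=cv2.INTER_CUBIC)
b=cv2.resize(b,(400,480)) ; a=a[:,:400]
cv2.imwrite("pics/a2.png",np.hstack([a,b]))
E
```

```text
t 6.7 pos [0.6345 0.0694 0.1847] F [0.38 0.06 0.06] grip 0.04 xang 101.31 toolz [-0.  0. -1.] -> cm [ 6.06 -0.01 -0.03]
```

View pics/a2.png

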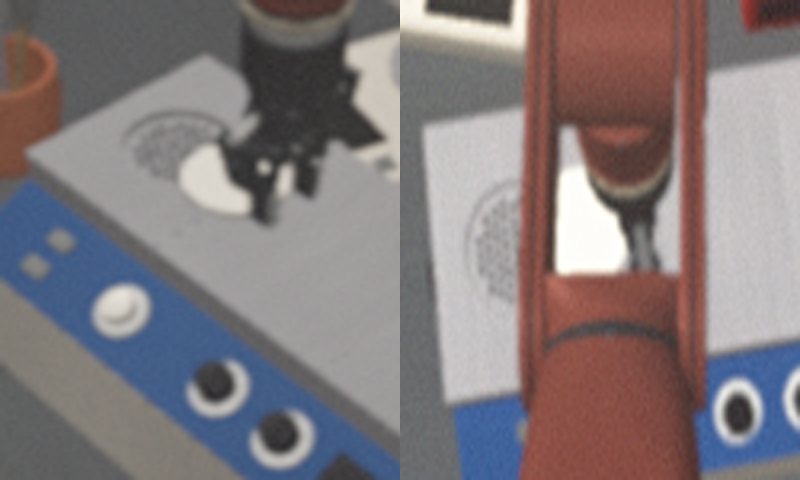

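The cover is cradled and partly over the opening; 6 cm remain. I'll continue slowly.

Emit:
servo_tool([
  [0.7,0,0,0,0.47],
  [0.7,0,0,0,0.47],
  [0.7,0,0,0,0.47],
  [0.7,0,0,0,0.47],
  [0.7,0,0,0,0.47],
  [0.7,0,0,0,0.47],
  [0.6,0,0,0,0.47],
  [0.5,0,0,0,0.47],
])

```text
clock: 7.6
eef_pos: [0.6242, 0.121, 0.1846]
eef_rot: [1.992, 2.429, -0.0]
ft_force: [-0.6, -0.5, 0.1]
grip_width: 0.0402
```

Emit:
servo_tool([
  [0.3,0,0,0,0.47],
  [0.2,0,0,0,0.47],
  [0.2,0,0,0,0.47],
  [0,0,0,0,0.47],
])

```text
clock: 8.0
eef_pos: [0.6229, 0.1274, 0.1846]
eef_rot: [-1.993, -2.428, 0.0]
ft_force: [0.2, 0.3, 0.2]
grip_width: 0.0398
```

```bash
python3 - <<'E'
from h import *
to(*(SEAT-.048*D),.185)
s=cam("side")
cv2.imwrite("pics/a3.png",cv2.resize(s["image"][110:200,270:400],None,fx=6,fy=6,interpolation=cv2.INTER_CUBIC))
E
```

```text
t 8.0 pos [0.6229 0.1274 0.1846] F [0.18 0.31 0.2 ] grip 0.0398 xang 101.26 toolz [-0.  0. -1.] -> cm [ 0.14 -0.01 -0.04]
```

View pics/a3.png

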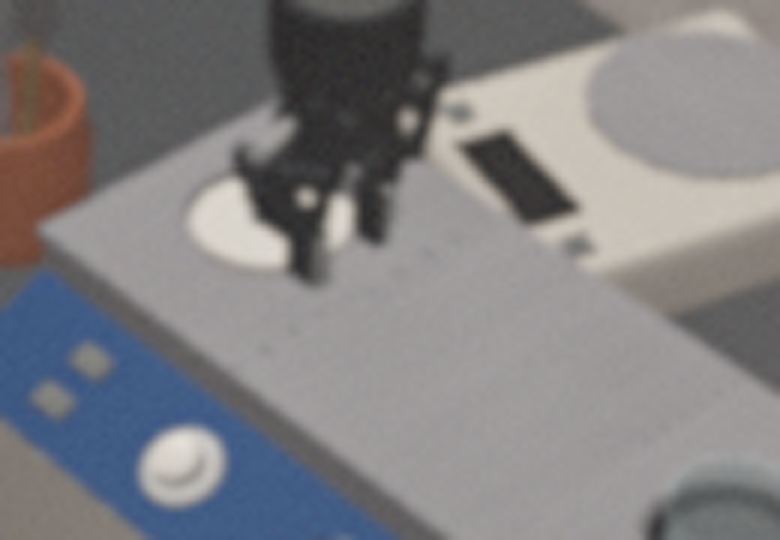

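The cover appears to be in the seat. A few more millimetres will make sure, then I'll retreat upward and look.

Emit:
servo_tool([
  [0.2,0,0,0,0.47],
  [0.2,0,0,0,0.47],
  [0,0,0,0,0.47],
])

```text
clock: 8.35
eef_pos: [0.6222, 0.1314, 0.1846]
eef_rot: [-1.993, -2.429, -0.0]
ft_force: [-0.2, 0.6, 1.0]
grip_width: 0.0405
```

Emit:
servo_tool([
  [-0.5,0,0,0,0.47],
  [-0.5,0,-1,0,0],
  [-2,0,-3,0,0],
  [-4,0,-2.5,0,0],
  [-4,0,-2.5,0,0],
  [-2,0,-2,0,0],
  [0,0,0,0,0],
])

```text
clock: 9.05
eef_pos: [0.6497, -0.0002, 0.2998]
eef_rot: [1.993, 2.419, 0.005]
ft_force: [0.8, 0.5, -0.1]
grip_width: -0.0003
```

```bash
python3 - <<'E'
from h import *
to(*(SEAT-.048*D),.185)
s=cam("side"); t=cam("top")
blob(s,310,147,22,.171,lo=165); blob(t,260,166,22,.171)
print(SEAT)
m=[]
for v in range(138,156,3): print([round(float(pt(s,u,v)[2]),4) if s["depth"][v,u]>0 else 0 for u in range(298,334,4)])
cv2.imwrite("pics/a4.png",cv2.resize(s["image"][110:200,270:400],None,fx=6,fy=6,interpolation=cv2.INTER_CUBIC))
E
```

```text
t 9.05 pos [ 6.497e-01 -2.000e-04  2.998e-01] F [ 0.82  0.48 -0.09] grip -0.0003 xang 101.02 toolz [ 0.008 -0.002 -1.   ] -> cm [13.22 -0.29 11.43]
[314.57180851 147.04255319] [301 139  28  17 376] [0.6112 0.1745 0.171 ]
[259.63655462 165.65073529] [ 238  144   44   44 1904] [0.6154 0.1792 0.171 ]
[0.613048 0.175852]
[0.1717, 0.1723, 0.172, 0.1715, 0.1664, 0.1692, 0.1687, 0.1711, 0.168]
[0.1674, 0.172, 0.1702, 0.1697, 0.1721, 0.1706, 0.1706, 0.1742, 0.1721]
[0.1721, 0.1737, 0.1709, 0.1723, 0.1729, 0.1746, 0.1716, 0.17, 0.1739]
[0.1711, 0.1742, 0.17, 0.1688, 0.1718, 0.1663, 0.1729, 0.1745, 0.1676]
[0.1689, 0.1713, 0.1702, 0.1705, 0.1668, 0.1707, 0.1673, 0.1682, 0.1717]
[0.1725, 0.1703, 0.1708, 0.1691, 0.1719, 0.1695, 0.1705, 0.1693, 0.17]
```

View pics/a4.png

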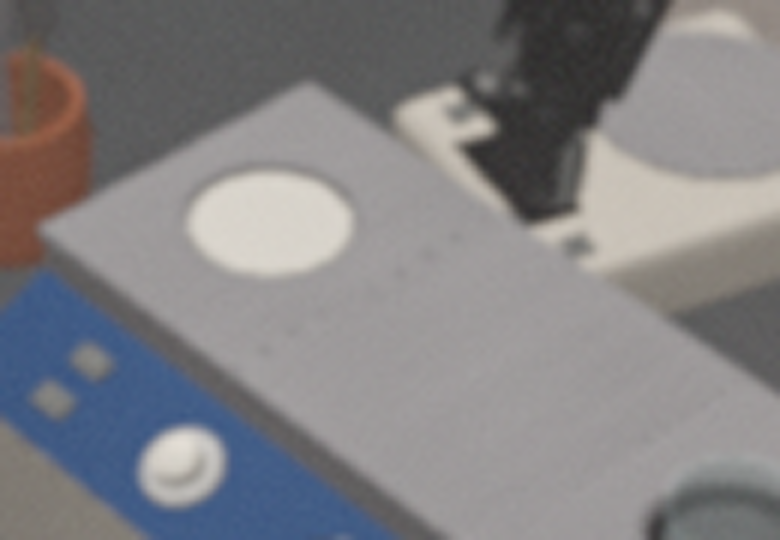

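The cover lies flush in its seat: its outline is centred, its height is 0.171 and there is no dark crescent. Next is the start key. The shut fingertips point straight down and are offset about 8 mm to −x, because the face slopes.

```bash
python3 - <<'E'
from h import *
to(.484,.080,.18)
E
```

```text
t 9.15 pos [0.6477 0.0031 0.2953] F [-0.52 -0.06 -0.13] grip -0.0002 xang 101.17 toolz [ 0.001  0.    -1.   ] -> cm [ 10.71 -14.59  11.52]
```

Emit:
servo_tool([
  [2.7,-3.65,0,0,0],
  [2.7,-3.65,0,0,0],
  [2.7,-3.65,0,0,0],
  [2.6,-3.65,0,0,0],
  [0,0,4,0,0],
  [0,0,4,0,0],
  [0,0,3,0,0],
  [0,0,0,0,0],
])

```text
clock: 9.95
eef_pos: [0.4786, 0.0813, 0.1787]
eef_rot: [-1.985, -2.423, 0.011]
ft_force: [0.4, 0.2, -1.3]
grip_width: -0.0002
```

```bash
python3 - <<'E'
from h import *
to(.484,.080,.160)
s=cam("side")
cv2.imwrite("pics/a5.png",cv2.resize(s["image"][130:230,240:370],None,fx=6,fy=6,interpolation=cv2.INTER_CUBIC))
E
```

```text
t 9.95 pos [0.4786 0.0813 0.1787] F [ 0.44  0.16 -1.32] grip -0.0002 xang 101.36 toolz [-0.011  0.    -1.   ] -> cm [-0.24  0.53  1.87]
```

View pics/a5.png

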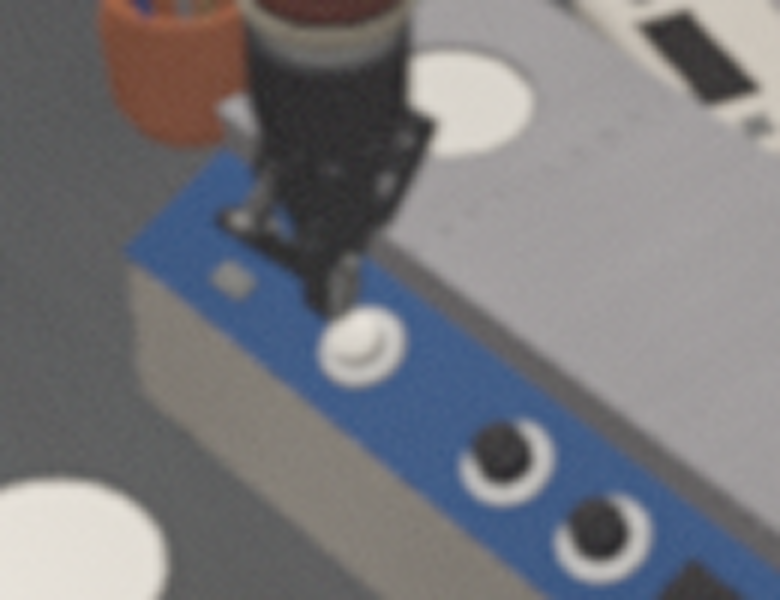

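The fingertips are just above and slightly to −x/+y of the key. I'll shift about 8 mm over it, then press down gradually.

Emit:
servo_tool([
  [-0.2,0.5,0.5,0,0],
  [0,0.3,0.5,0,0],
  [0,0,0.4,0,0],
  [0,0,0,0,0],
  [0,0,0,0,0],
])

```text
clock: 10.5
eef_pos: [0.4919, 0.0797, 0.1709]
eef_rot: [1.993, 2.428, 0.0]
ft_force: [-0.5, 1.0, -0.8]
grip_width: -0.0003
```

```bash
python3 - <<'E'
from h import *
to(.487,.081,.157)
E
```

```text
t 10.5 pos [0.4919 0.0797 0.1709] F [-0.5   1.01 -0.76] grip -0.0003 xang 101.25 toolz [ 0.  0. -1.] -> cm [ 0.22 -0.45  1.39]
```

Emit:
servo_tool([
  [0.2,-0.4,0.5,0,0],
  [0,0,0.4,0,0],
  [0,0,0.2,0,0],
  [0,0,0,0,0],
])

```text
clock: 10.9
eef_pos: [0.487, 0.0809, 0.1591]
eef_rot: [-1.993, -2.428, 0.001]
ft_force: [-0.2, 0.3, 0.7]
grip_width: 0.0002
```

Emit:
servo_tool([
  [0,0,0.15,0,0],
  [0,0,0.15,0,0],
  [0,0,0,0,0],
])

```text
clock: 11.2
eef_pos: [0.4879, 0.0809, 0.157]
eef_rot: [1.992, 2.428, 0.001]
ft_force: [0.5, 1.1, 2.0]
grip_width: 0.0001
```

Emit:
servo_tool([
  [0,0,0.15,0,0],
  [0,0,0.15,0,0],
  [0,0,0,0,0],
])

```text
clock: 11.5
eef_pos: [0.4878, 0.0809, 0.1539]
eef_rot: [1.993, 2.428, 0.001]
ft_force: [0.5, -0.6, 4.4]
grip_width: -0.0002
```

Emit:
servo_tool([
  [0,0,0.1,0,0],
  [0,0,0.1,0,0],
  [0,0,0,0,0],
])

```text
clock: 11.8
eef_pos: [0.4878, 0.0809, 0.1519]
eef_rot: [1.992, 2.428, 0.001]
ft_force: [0.8, -0.0, 5.0]
grip_width: -0.0001
```

Emit:
servo_tool([
  [0,0,0.1,0,0],
  [0,0,0,0,0],
])

```text
clock: 12.0
eef_pos: [0.488, 0.0809, 0.1516]
eef_rot: [1.992, 2.428, 0.001]
ft_force: [-0.7, -0.1, 9.3]
grip_width: -0.0001
```

Emit:
servo_tool([
  [0,0,0.1,0,0],
  [0,0,0,0,0],
  [0,0,0,0,0],
])

```text
clock: 12.3
eef_pos: [0.4882, 0.0809, 0.1514]
eef_rot: [1.992, 2.428, 0.002]
ft_force: [-2.9, -0.3, 14.2]
grip_width: -0.0002
```

Emit:
servo_tool([
  [0,0,-0.5,0,0],
  [0,0,-1,0,0],
  [0,0,-3,0,0],
  [0,0,-4,0,0],
  [0,-3,-4,0,0],
  [3,-4,0,0,0],
  [3,-4,0,0,0],
  [0,0,0,0,0],
])

```text
clock: 13.1
eef_pos: [0.3635, 0.1199, 0.2742]
eef_rot: [-1.989, -2.43, 0.0]
ft_force: [0.4, 0.1, 0.1]
grip_width: -0.0002
```

Emit:
servo_tool([
  [4,0,0,0,0],
  [4,0,0,0,0],
  [4,0,0,0,0],
  [4,0,0,0,0],
  [0,0,0,0,0],
  [0,0,0,0,0],
])

```text
clock: 13.7
eef_pos: [0.3361, 0.2756, 0.274]
eef_rot: [-1.99, -2.431, 0.003]
ft_force: [-0.2, -0.5, -0.3]
grip_width: -0.0003
```

```bash
python3 - <<'E'
from h import *
import pickle
to(0.4,.3,.3)
s=cam("side");t=cam("top"); s0=pickle.load(open("side0.pkl","rb"));t0=pickle.load(open("top0.pkl","rb"))
blob(s,310,147,22,.171,lo=165); blob(t,260,166,22,.171); blob(t,295,209,11,.143,lo=200); blob(s,300,187,11,.143); print("diff")
print(cv2.absdiff(t["image"],t0["image"])[100:330,340:640].max(2).__ge__(60).sum())
a=cv2.resize(s["image"],(640,400)); b=cv2.resize(s["image"][110:210,260:420],(640,400))
cv2.imwrite("pics/a6.png",s["image"][60:380,150:560]); cv2.imwrite("pics/a6.png",np.vstack([cv2.resize(s["image"][100:230,240:450],(480,297)),cv2.resize(t["image"][40:330,140:540],(480,300))]))
E
```

```text
t 13.7 pos [0.3361 0.2756 0.274 ] F [-0.21 -0.51 -0.31] grip -0.0003 xang 101.4 toolz [-0.001 -0.001 -1.   ] -> cm [ 1.13  6.75 -2.61]
[314.54691689 147.        ] [301 139  28  17 373] [0.6113 0.1747 0.171 ]
[259.72287234 165.7143617 ] [ 238  144   44   44 1880] [0.6152 0.1789 0.171 ]
[294.23529412 208.83088235] [288 203  13  13 136] [0.4918 0.0818 0.143 ]
[299.69090909 185.01818182] [295 182  11   7  55] [0.4938 0.083  0.143 ]
diff
0
```

View pics/a6.png

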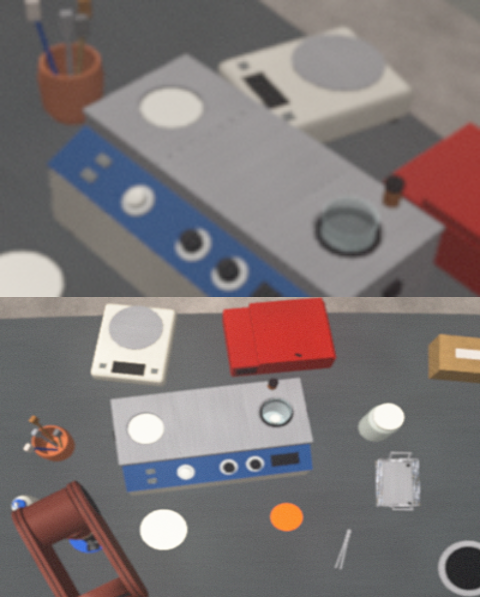

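The cover is flush, the key is back up, beaker, jar and counter objects have not moved, and the hand is clear.

```bash
python3 -c "
from h import *
print(ticket.close_job())"
```

```text
the job is handed in; nothing more can be done
None
```

I closed the filling opening and pressed the start key in that order, then handed the job in at about 13.8 s on the robot's clock.

- **Cover:** I pushed the white cover across the steel top with half-open fingertips until it dropped into its seat. The last pictures show it lying flat and centred, at about 0.171 m against a top at 0.170 m. Depth noise is ±3 mm, so flushness rests on both the depth and the look of the picture.
- **Start key:** I pressed it with shut fingers. The fingertips went down about 6.5 mm and stopped while the force rose from 5 N to 14 N, which fits a key fully down. After release it was back at its first position in both views.
- **Everything else:** the hand is clear, with no force on it. Beaker, jar, tweezers, basket and canister show no change in the top view compared with the start. The pot looks unmoved in the last picture. The wash bottle is partly hidden by the arm there, but the hand did not go near it.
- **Small disagreement:** the two cameras placed the cover and key 2 to 6 mm apart. This had no effect on the result.

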